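# Bring the castle nut to the next slot and lock it with its pin

### The arm

A 6-joint arm with a two-finger parallel gripper is mounted at the origin on a cart in front of the work surface, level with it; the furniture and walls round the work are solid. World frame = base frame: x ahead of the robot, y to its left, z up, the work surface at z = 0. Lengths are in m, angles in rad, forces in N, time in s.
With the tool pointing down it reaches from about 0.375 to 0.9 m from the base axis. Payload 3.1 kg.
Tool frame: the origin (TCP) lies on the centre line of the jaws, within the pads' length; the fingertips stand 8 mm ahead of it and the grasp point (between the pads) lies 11 mm behind it; z points along the fingers, y is the line along which they close (so a half turn about z gives the same grasp; the last joint's range is limited). The gripper opens to 87 mm and grips with 3 to 60 N. Pads are 19 mm wide; open, the fingers measure 117 mm over their backs; the gripper's body (75 mm by 190 mm) begins 51 mm behind the grasp point.
Start: joints at [0.945, 0.527, 1.433, -0, 1.181, -0.178], TCP at [0.271, 0.563, 0.231] pointing down, gripper open.
Joint ranges: [-3.08, 3.08], [-0.75, 2.2], [0.22, 2.44], [-1.43, 4.57], [0, 2.65], [-2.85, 2.85]. Speed limits (rad/s): [2.79, 2.79, 3.14, 3.14, 3.14, 3.14].

### API

Orientations are given as a unit quaternion [x, y, z, w].
In Python, from rig import robot gives the robot as it stands. The module is installed in compiled form; this text tells all that it offers.
- The arm moves only by the tool send_rows, never from a script. Its argument "increments" is one flat list of numbers, 7 for each row, row after row: the turn, a rotation vector about the world's x, y, z in rad, then the shift along the world's x, y, z in cm, then the opening, from 0 (shut) to 1 (fully open). A call has 1 to 20 rows; each row shifts and turns the commanded pose from where the row before left it; what a row does not reach is not made up. A row lasts 1/12 s, in which the tool goes at most 41.7 mm and 7.16 degrees, less where a joint would pass 70% of its speed; a pose out of reach is approached as far as the arm can. A call is refused whole if a number of a shift passes 4.17 or a number of a turn 0.125, either way. A call with a gripper value outside its range is refused whole. The fingers move at their own pace and stop on an object; "newtons" is the grip in N (left out, the last holds). Time passes only in rows, so rows that do not move let the fingers close. It gives the time, the measured TCP pose, the force, the opening and the grip force at its end, in the units of the state.
- robot.get_obs(): the state, without advancing time (a new reading comes with each control period).
- robot.camera(name): name is "side" or "top"; returns a dict with "image" (384x512x3 uint8, red, green, blue), "range_z" (384x512 float32, m along the optical axis (not along the pixel's ray), 0 where there is no reading), "fx", "fy", "cx", "cy" (pixels), "R" (3x3) and "t" (3): a world point X has camera coordinates R X + t. Camera axes: x right, y down, z forward; pixel columns grow to the right and rows downward; lengths in m; the calibration is good to about 2 mm. A picture is of the moment at which its call begins.
- robot.hand_in(): hands the job in; it is judged then, once.
The state is a dict: "time": time; "q": joint angles; "joint_velocities": joint speeds; "joint_torque": joint torques, N m; "position": TCP position; "tool_rot": TCP orientation; "ft_force": force on the tool from outside, world axes, zero at the start; "moment": the same for the moment, N m; "grip_width": finger opening in m; "grip_force": force on a finger pad.
Only numpy, scipy, OpenCV 4.12 (cv2) and the standard library are available. Lean on these libraries where they do the work, as an engineer would, in place of code of your own. Each camera call takes 0.05 s, during which the arm holds its last target. There are 200 camera calls.

### The job

On the polishing-wheel arbor in the assembly stand, turn the castle nut clockwise (seen from above) until you feel it bear on its washer, then tighten it on just as far as the next slot that lines up with the spindle's cross hole, and no further. Then take the slim locking pin from the rack, feel for the hole without forcing the pin, slide it through slot and spindle until its shoulder is home against the nut, and let go of it. Leave the stouter pin in the rack.

Things in the scene. Friction and masses are not known exactly. Their poses are not given: they have to be found in the camera images.
- arbor: Assembly stand with the polishing wheel, screwed to the bench: dark base 120 x 120 x 12 mm, grey felt wheel 114 mm in diameter, its top 48 mm above the bench, above it flange and washer (45 mm wide, top at 57 mm) under the castle nut. Origin on the upright spindle's axis at bench level, z up. Neither stand nor spindle moves
- flange_top (a point): Centre of the top of the aluminium clamping flange, 54 mm above the bench; flange 64 mm wide. It stays put while the nut still runs free, and from the moment the nut bears it is drawn down 4 mm for each turn of the nut, less than 0.6 mm in this job: too little to measure
- nut_mid (a point): Hexagon of the steel castle nut: its centre, on the spindle axis 66 mm above the bench. 40 mm across flats, flats 23 mm wide, 18 mm high (57 to 75 mm above the bench). x axis: horizontal, through the middle of a flat and of the slot over it; flats and slots lie along x and every 60 degrees from it. It turns clockwise (seen from above) to tighten and stays where it is left
- nut_crown (a point): Centre of the nut's top, 91 mm above the bench, axes as nut_mid. Crown round, 39 mm wide, 16 mm high, its six 8.5 mm slots open above and outward, floors 75 mm above the bench. The nut runs easily (about 0.1 N m) for an unmeasured angle, up to 80 degrees, slots passing the hole, then bears and turns stiffly (about 0.5 N m); the next slot to line up is 12 to 46 degrees on from there
- cross_hole_line (a point): Point on the spindle axis level with the slot floors, 75 mm above the bench; x along the cross hole, z up. The hole, 8 mm wide, goes right through the 24 mm spindle. Its height is NOT measured and differs each time: its centre is 4 to 14 mm above this point, to be found by feel or eye, and 14 mm below the spindle's end face, where a scribed line runs along it. A slot within 4 degrees will do
- pin_grip (a point): The slim locking pin: middle of its grooved grip, on the axis; x along the pin to the tip, level at the start. Grip 12 mm thick, 40 mm long (20 mm either way; its front end is the shoulder); shank 6.5 mm thick, 46 mm long, its end blunt, 5.5 mm wide. 35 to 60 g. When home the shoulder is against the nut, this point 40 mm from the spindle axis and the tip 26 mm beyond it
- pin_tip (a point): Tip of the slim pin's shank, on its axis, 66 mm from pin_grip
- stout_pin_grip (a point): The stouter pin of the same form, too thick for the nut: middle of its grip (15.5 mm thick; its shank 10 mm); x axis towards its tip
- rack: Hardwood rack screwed to the bench, 104 x 136 mm, origin at the centre of its underside, x along the pins to their tips. The pins lie level in notches at y = +36 and -36 mm, either pin in either place, the slim one's axis 34 mm above the bench. Rails under the rear 4 mm of the grip and under the shank carry them; between, the grip is free on both sides down to the board (10 mm above the bench)

How it is judged:
On the way, in this order (a step that is already met when the one before it is completed fails the run):
1. the nut bears and has been tightened to the next slot over the spindle's cross hole (a slot in line with the hole, the flange drawn down by 0.08 to 0.68 mm) ((angle between the x axis of nut_mid and the x axis of cross_hole_line, either way round below 0.12 rad or angle between the x axis of nut_mid and the x axis of cross_hole_line, either way round between 0.927 and 1.167 rad) and distance of flange_top from where it was at the start of the episode between 8e-05 and 0.00068 m), for 0.2 s.
2. the slim pin's tip has passed through slot and spindle (horizontal distance between pin_grip and cross_hole_line below 0.054 m and angle between the x axis of pin_grip and the x axis of cross_hole_line, either way round below 0.2 rad and horizontal distance between pin_tip and cross_hole_line above 0.01 m and z of pin_grip in the frame of cross_hole_line below 0.019 m), for 0.1 s.
At the end, for the whole second after the job is handed in: The nut is tight at the next slot after it came to bear (a slot within 0.16 rad of the cross hole, the flange drawn down by 0.08 to 0.68 mm), and the slim pin lies through slot and spindle, its shoulder within 3 mm of home, released (horizontal distance between pin_grip and cross_hole_line below 0.043 m and horizontal distance between pin_tip and cross_hole_line between 0.022 and 0.031 m and angle between the x axis of pin_grip and the x axis of cross_hole_line, either way round below 0.2 rad and z of pin_grip in the frame of cross_hole_line between -0.002 and 0.018 m and contact force between pin and the fingers below 0.05 N and (angle between the x axis of nut_mid and the x axis of cross_hole_line, either way round below 0.16 rad or angle between the x axis of nut_mid and the x axis of cross_hole_line, either way round between 0.887 and 1.207 rad) and distance of flange_top from where it was at the start of the episode between 8e-05 and 0.00068 m); the robot touches nothing.
It fails at once if the nut is tightened on beyond the next slot (flange drawn down by more than 0.75 mm) (distance of flange_top from where it was at the start of the episode above 0.00075 m).
It fails at once if the pin is forced: it presses on nut, spindle or stand with more than 25 N (contact force between pin and arbor above 25 N).
It fails at once if the stouter pin leaves its notches (moves more than 20 mm) (distance of stout_pin_grip from where it was at the start of the episode above 0.02 m).
It also fails if it takes over 72 s, if anything falls off the work surface, if the arm or the gripper's body presses on something with over 40 N, if the wrist force passes 120 N, or if a joint passes its speed limit or range.

## Working session

There is one attempt and no reset: what is moved stays moved. The work goes in short steps, Python scripts to look and compute and a tool call to move; the robot and the scene stay as the last step left them, time stands still between calls to the robot, and variables do not carry over. Pictures are saved under pics/ and viewed, at most 10 in all, crops included, and the job is handed in when it is done.

Besides the shell and the picture viewer there is one more tool, called as name(argument=value, ...), one argument or row to a line, values as JSON. send_rows: Moves the arm, as the interface text tells. Its arguments: {"type":"object","properties":{"increments":{"type":"array"},"newtons":{"type":"number"}},"required":["increments"]}

```bash
mkdir -p pics
cat > h.py <<'E'
import numpy as np, cv2
from rig import robot
def snap(name,fn,crop=None,s=1):
    c=robot.camera(name); np.savez('pics/%s.npz'%fn,**c)
    im=c['image'][:,:,::-1]
    if crop: u0,v0,u1,v1=crop; im=im[v0:v1,u0:u1]
    im=cv2.resize(im,None,fx=s,fy=s,interpolation=cv2.INTER_CUBIC)
    cv2.imwrite('pics/%s.png'%fn,im); return c
def px(c,u,v,z=None):
    K=np.array([(u-c['cx'])/c['fx'],(v-c['cy'])/c['fy'],1.])
    d=c['R'].T@K; o=-c['R'].T@c['t']
    if z is None:
        r=c['range_z'][int(round(v)),int(round(u))]; return o+d*r
    return o+d*(z-o[2])/d[2]
def proj(c,X):
    p=c['R']@np.array(X)+c['t']; return c['fx']*p[0]/p[2]+c['cx'],c['fy']*p[1]/p[2]+c['cy']
E
python3 - <<'E'
from h import *
a=snap('top','top0');b=snap('side','side0')
im=np.hstack([a['image'],b['image']])[:,:,::-1]
cv2.imwrite('pics/both.png',cv2.resize(im,(800,300),interpolation=cv2.INTER_AREA))
for c in (a,b): print(c['fx'],c['cx'],c['cy'],c['R'].round(3).tolist(),(-c['R'].T@c['t']).round(3))
o=robot.get_obs();print({k:np.round(v,3).tolist() for k,v in o.items()})
E
```

```text
451.62494787108415 256.65015045538803 190.30799329434757 [[-0.025, -0.999, -0.021], [-0.989, 0.028, -0.146], [0.146, 0.017, -0.989]] [ 0.363 -0.007  1.075]
402.804439021589 252.76746767838662 194.14994755602868 [[0.998, -0.06, -0.026], [-0.051, -0.476, -0.878], [0.04, 0.877, -0.478]] [ 0.449 -0.823  0.532]
{'time': 0.1, 'q': [0.945, 0.528, 1.434, -0.0, 1.181, -0.178], 'joint_velocities': [0.0, -0.002, -0.005, 0.001, -0.002, 0.0], 'joint_torque': [0.0, -44.098, -17.715, 0.063, 0.053, -0.0], 'position': [0.27, 0.563, 0.23], 'tool_rot': [0.222, 0.975, -0.001, -0.0], 'ft_force': [-0.347, -0.364, 0.499], 'moment': [0.001, 0.011, 0.041], 'grip_force': 0.0, 'grip_width': 0.087}
```

View pics/both.png

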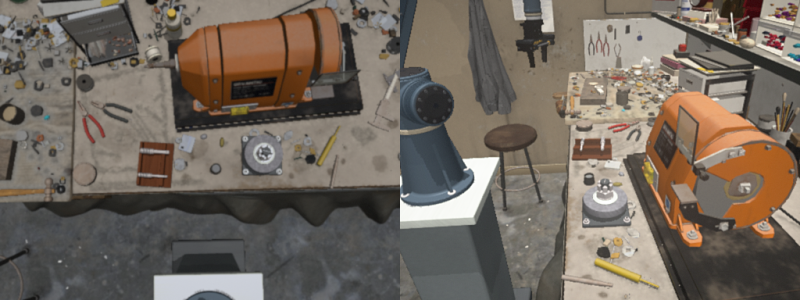

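The overview shows the arbor near top pixel (339,198) and the rack near (198,209), with the orange motor behind them. Next I'll enlarge crops of both.

Run:
```python
from h import *
a=dict(np.load('pics/top0.npz'));b=dict(np.load('pics/side0.npz'))
def cr(c,u,v,w,h,s): return cv2.resize(c['image'][v:v+h,u:u+w,::-1],(w*s,h*s),interpolation=cv2.INTER_CUBIC)
A=cr(a,305,165,66,66,6); R=cr(a,165,175,66,66,6)
S=cr(b,225,220,100,50,4)
S2=cr(b,215,165,100,50,4)
im=np.vstack([np.hstack([A,R]),np.hstack([S,S2])[:,:792]])
cv2.imwrite('pics/crop1.png',im); print(im.shape)
```

```text
(596, 792, 3)
```

View pics/crop1.png

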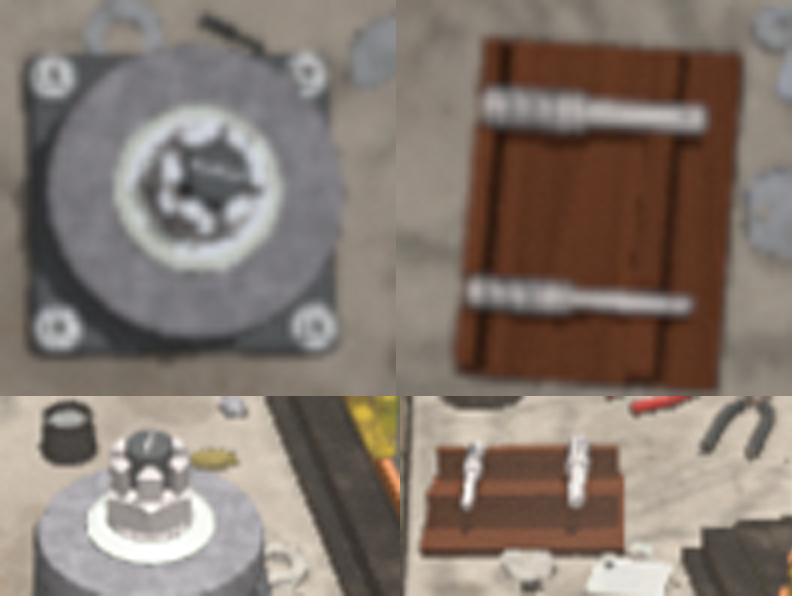

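Top crop: the nut is at crop (200,187), which is full pixel (338,196), and the scribed line is near crop (215,167). The slim pin is the lower one, running from crop (470,295) to (692,305), tip towards -y. The stout pin is the upper one. I'll zoom in and measure.

Run:
```python
from h import *
a=dict(np.load('pics/top0.npz'));b=dict(np.load('pics/side0.npz'))
def cr(c,u,v,w,h,s): return cv2.resize(c['image'][v:v+h,u:u+w,::-1],(w*s,h*s),interpolation=cv2.INTER_CUBIC)
A=cr(a,324,182,28,28,14); S=cr(b,248,226,28,28,14)
cv2.imwrite('pics/crop2.png',np.hstack([A,S]))
f=lambda u,v,z:px(a,u-.0,v,z).round(4)
print('wheel',f(305+195/6-.5,165+190/6-.5,.048))
print('slim grip back',f(165+(470-396)/6-.5,175+295/6-.5,.034),'tip',f(165+(692-396)/6-.5,175+305/6-.5,.034))
print('stout',f(165+(484-396)/6-.5,175+106/6-.5,.036),f(165+(707-396)/6-.5,175+119/6-.5,.036))
for u,v in ((487,40),(742,55),(457,372),(717,387)): print('rack corner',f(165+(u-396)/6-.5,175+v/6-.5,.034), px(a,165+(u-396)/6,175+v/6).round(4))
for c,u0,v0 in((a,324,182),(b,248,226)):
    print('heights mm'); 
    for v in range(v0,v0+28,1): print(' '.join('%3d'%round(px(c,u,v)[2]*1000) for u in range(u0,u0+28)))
```

```text
wheel [ 0.4961 -0.1723  0.048 ]
slim grip back [0.4441 0.1979 0.034 ] tip [0.438  0.1121 0.034 ]
stout [0.5174 0.1921 0.036 ] [0.5098 0.1053 0.036 ]
rack corner [0.5437 0.1913 0.034 ] [0.5424 0.19   0.0346]
rack corner [0.5349 0.0915 0.034 ] [5.392e-01 9.350e-02 1.000e-04]
rack corner [0.4147 0.2029 0.034 ] [0.4147 0.2066 0.0099]
rack corner [0.4063 0.1029 0.034 ] [ 4.066e-01  1.053e-01 -1.000e-04]
heights mm
 48  49  50  47  50  48  50  50  49  46  49  48  51  48 1075  46  47  51  49  50  47  47  47  50  47  48  47  50
 46  50  48  49  44  48  49  48  51  51  52  49  53  55  53  54  54  56  48  51  51  49  51  53  49  45  45  48
 46  49  45  50  48  47  52  50  52  53  55  55  54  53  50  50  54  54  53  52  45  48  50  44  52  48  50  50
 49  49  46  49  48  49  50  50  51  56  54  58  53  53  53  55  54  56  55  54  54  51  49  47  49  47  47  48
 50  50  50  49  54  53  52  54  56  55  74  77  90  91  90  75  76  78  89  93  91  54  50  49  44  45  50  45
 46  50  46  52  52  55  54  55  56  79  72  90  92  90  91  73  76  74  89  94  95  95  51  55  48  49  48  48
 51  47  49  5
[... 4898 characters left out ...]
  71  71  68  68  53  52  50
 51  52  52  57  67  66  68  69  69  70  71  71  72  73  72  73  71  71  71  71  69  68  66  67  65  57  54  52
 53  53  53  57  64  64  65  65  66  69  68  69  72  72  72  70  68  70  68  66  66  65  64  63  64  54  53  53
 52  53  52  57  60  63  63  64  64  65  66  67  67  68  70  68  67  67  67  65  63  63  61  62  59  55  52  53
 53  53  53  55  58  57  60  61  61  63  64  64  64  66  66  66  67  65  64  63  61  60  60  59  58  54  53  52
 52  51  53  52  55  58  58  59  60  60  61  63  63  66  64  62  62  61  62  60  60  58  58  55  54  52  53  53
 53  52  53  53  53  53  56  57  57  58  58  61  60  61  62  62  60  59  56  58  58  56  55  55  53  53  52  52
```

View pics/crop2.png

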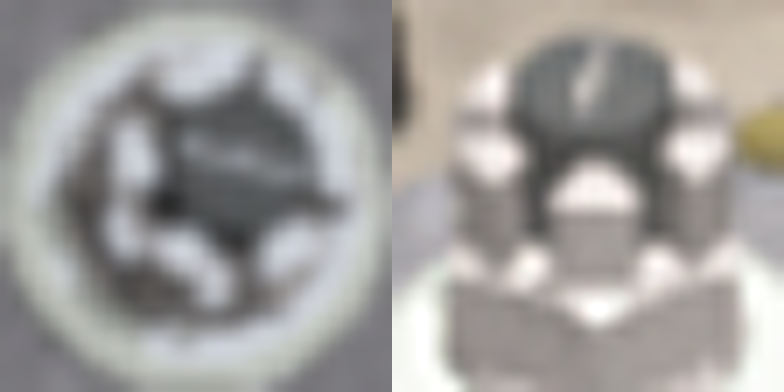

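Crop 2: spindle end face is about 98 mm high, with the scribed line from crop (190,155) to (290,172) in the top view and from (605,45) to (582,115) in the side view. In the side view, a nut corner faces the camera at crop column 600. Next: fit the line, axis and nut angle, and check the motor clearance.

Run:
```python
from h import *
from scipy.optimize import minimize
a=dict(np.load('pics/top0.npz'));b=dict(np.load('pics/side0.npz'))
def cloud(c):
    v,u=np.mgrid[0:384,0:512]; z=c['range_z']
    P=np.stack([(u-c['cx'])/c['fx']*z,(v-c['cy'])/c['fy']*z,z],-1)-c['t']
    W=P@c['R']; W[z==0]=np.nan; return W
A=cloud(a);B=cloud(b)
for n,c,W in(('top',a,A),('side',b,B)):
    d=np.hypot(W[...,0]-.496,W[...,1]+.172)
    m=(d<.03)&(W[...,2]>.0945)&(W[...,2]<.105); q=W[m]
    k=(d<.03)&(W[...,2]>.0885)&(W[...,2]<.0935)
    print(n,'spindle top n',m.sum(),np.median(q,0).round(4),q.mean(0).round(4),'range mid',((q.min(0)+q.max(0))/2).round(4),'crown',np.median(W[k],0).round(4))
    w=(d<.06)&(W[...,2]>.042)&(W[...,2]<.0515); 
    (cx,cy),r=cv2.minEnclosingCircle(W[w][:,:2].astype(np.float32)*1000); print(' wheel circ',cx,cy,r, W[w][:,2].mean())
    # spindle top centre by colour-free: fit below; scribed line
    g=c['image'].astype(float).sum(2)/3
    cu,cv=(324+240/14-.5,182+163/14-.5) if n=='top' else (248+(594-392)/14-.5,226+80/14-.5)
    vv,uu=np.mgrid[0:384,0:512]; s=m&(np.hypot(uu-cu,vv-cv)<6)
    bg=np.median(g[m]); e=s&(g>bg+15)
    X=np.array([px(c,u,v,.0977) for v,u in zip(*np.nonzero(e))]);wt=(g[e]-bg)
    mu=(X*wt[:,None]).sum(0)/wt.sum(); C=((X-mu)*wt[:,None]).T@(X-mu); ev,V=np.linalg.eigh(C[:2,:2])
    print(' scribe',e.sum(),mu.round(4),'angle',np.degrees(np.arctan2(V[1,1],V[0,1])),'ratio',ev[1]/ev[0])
# eyeballed
for c,p in((a,[(190,155),(290,172)]),(b,[(605-392,45),(582-392,115)])):
    o=(324,182) if c is a else (248,226)
    P=[px(c,o[0]+u/14-.5,o[1]+v/14-.5,.0977) for u,v in p]; d=P[1]-P[0]; print('eye',P[0].round(4),P[1].round(4),np.degrees(np.arctan2(d[1],d[0])))
# tall stuff
W=np.vstack([A.reshape(-1,3),B.reshape(-1,3)]); W=W[~np.isnan(W).any(1)]
for y in np.arange(-.32,.3,.04):
    r=[]
    for x in np.arange(.36,.72,.03):
        s=W[(abs(W[:,0]-x)<.015)&(abs(W[:,1]-y)<.02)&(W[:,2]<.5)]; r.append(int(1000*np.percentile(s[:,2],95)) if len(s) else -1)
    print('y%.2f'%y,r)
```

```text
top spindle top n 99 [ 0.4964 -0.1725  0.0977] [ 0.496  -0.1724  0.0978] range mid [ 0.4968 -0.1704  0.0981] crown [ 0.4931 -0.1685  0.0911]
 wheel circ 495.7590637207031 -172.42987060546875 57.1424446105957 0.0481212086262807
 scribe 27 [ 0.4979 -0.1748  0.0977] angle 56.89743519444422 ratio 1.8056249437058332
side spindle top n 69 [ 0.4937 -0.1779  0.0965] [ 0.4934 -0.1777  0.0964] range mid [ 0.4933 -0.1774  0.0964] crown [ 0.4911 -0.1853  0.0899]
 wheel circ 493.6405334472656 -176.40481567382812 57.10674285888672 0.04678733069022137
 scribe 14 [ 0.4917 -0.1762  0.0977] angle -159.20027896337217 ratio 1.4877647779534007
eye [ 0.4976 -0.1649  0.0977] [ 0.4945 -0.1803  0.0977] -101.42728925763382
eye [ 0.4964 -0.1683  0.0977] [ 0.4918 -0.1851  0.0977] -105.00910977324355
y-0.32 [-197, 1, 2, 2, 13, 5, 7, 2, 15, 318, 230, 257]
y-0.28 [-204, 1, 2, 2, 14, 7, 4, 4, 19, 318, 227, 258]
y-0.24 [-201, 1, 2, 30, 47, 47, 20, 4, 20, 130, 213, 260]
y-0.20 [-205, 2, 4, 49, 91, 92, 50, 6, 21, 129, 213, 259]
y-0.16 [-206, 1, 3, 50, 98, 98, 51, 7, 21, 141, 218, 257]
y-0.12 [-196, 1, 3, 47, 50, 50, 48, 4, 88, 150, 230, 259]
y-0.08 [-187, 2, 2, 3, 3, 3, 4, 4, 88, 155, 234, 261]
y-0.04 [-189, 1, 2, 25, 24, 3, 7, 9, 23, 151, 233, 260]
y-0.00 [-198, 1, 3, 5, 3, 3, 4, 11, 25, 147, 227, 256]
y0.04 [-198, 1, 2, 3, 8, 10, 12, 11, 26, 37, 172, 227]
y0.08 [-242, 2, 3, 13, 14, 11, 14, 12, 28, 30, 31, 31]
y0.12 [-267, 2, 35, 37, 36, 41, 36, 3, 4, 3, 4, 3]
y0.16 [-282, 2, 13, 40, 14, 44, 13, 3, 3, 3, 3, 4]
y0.20 [-295, 2, 33, 39, 34, 44, 34, 3, 2, 4, 3, 3]
y0.24 [-306, 2, 3, 3, 3, 4, 4, 3, 7, 10, 11, 3]
y0.28 [-308, 2, 3, 3, 2, 3, 3, 3, 3, 12, 12, 3]
```

Run:
```python
from h import *
a=robot.camera('top');b=robot.camera('side')
I={}
for n in('top','side'): I[n]=np.mean([robot.camera(n)['image'].astype(float).mean(2) for _ in range(6)],0)
np.savez('pics/avg.npz',**I)
for n,c,o,p,q in(('top',a,(324,182),(190,155),(290,172)),('side',b,(248,226),(213,45),(190,115))):
    g=I[n]; p=np.array(o)+np.array(p)/14-.5; q=np.array(o)+np.array(q)/14-.5
    N=25;L=np.linalg.norm(q-p);d=(q-p)/L;nrm=np.array([-d[1],d[0]])
    t=np.linspace(.05,.95,N)*L; s=np.linspace(-2,2,41)
    P=p+t[:,None,None]*d+s[None,:,None]*nrm
    M=cv2.remap(g.astype(np.float32),P[...,0].astype(np.float32),P[...,1].astype(np.float32),cv2.INTER_CUBIC)
    w=np.clip(M-np.median(M,1,keepdims=True)-3,0,None); w[:,abs(s)>1.6]=0
    off=(w*s).sum(1)/w.sum(1); wt=w.sum(1)
    k=np.polyfit(t,off,1,w=wt); print(n,off.round(2).tolist(),M.max(1).round(0).tolist()[::3],np.median(M))
    e=[px(c,*(p+tt*d+np.polyval(k,tt)*nrm),.0977) for tt in(0,L)]; D=e[1]-e[0]
    print(' angle',np.degrees(np.arctan2(D[1],D[0])),e[0].round(4),e[1].round(4))
```

```text
top [-0.62, -0.58, -0.51, -0.38, -0.28, -0.19, -0.14, -0.13, -0.16, -0.21, -0.24, -0.28, -0.31, -0.32, -0.32, -0.31, -0.27, -0.19, -0.08, 0.03, 0.12, 0.18, 0.19, 0.17, 0.13] [131.0, 124.0, 126.0, 132.0, 140.0, 134.0, 124.0, 126.0, 127.0] 108.03374
 angle -107.09562275019573 [ 0.4988 -0.1652  0.0977] [ 0.4942 -0.1802  0.0977]
side [0.32, 0.26, 0.2, 0.16, 0.14, 0.13, 0.12, 0.12, 0.13, 0.14, 0.17, 0.21, 0.25, 0.29, 0.33, 0.35, 0.36, 0.36, 0.35, 0.32, 0.3, 0.28, 0.24, 0.18, 0.11] [153.0, 157.0, 167.0, 173.0, 179.0, 188.0, 185.0, 169.0, 149.0] 136.6359
 angle -106.68590822860655 [ 0.4962 -0.1681  0.0977] [ 0.4912 -0.1847  0.0977]
```

Run:
```python
from h import *
a=robot.camera('top');b=robot.camera('side')
def cloud(c):
    v,u=np.mgrid[0:384,0:512]; z=c['range_z']
    P=np.stack([(u-c['cx'])/c['fx']*z,(v-c['cy'])/c['fy']*z,z],-1)-c['t']
    return P@c['R']
for n in('top','side'):
    c0=np.array([.4962,-.1724]) if n=='top' else np.array([.4937,-.1770])
    S=[];T=[];H=[]
    for _ in range(6):
        c=robot.camera(n);W=cloud(c);W=W[c['range_z']>0]; d=W[:,:2]-c0; r=np.hypot(*d.T); th=np.arctan2(d[:,1],d[:,0]);z=W[:,2]+(0 if n=='top' else .0013)
        S+=list(th[(r>.0135)&(r<.0185)&(z>.07)&(z<.081)]); T+=list(th[(r>.0135)&(r<.0185)&(z>.088)&(z<.0945)])
        H.append(d[(r<.026)&(z>.059)&(z<.0735)])
    S=np.array(S);T=np.array(T)
    f=lambda x:np.exp(6j*x).mean()
    print(n,len(S),len(T),'slot',np.degrees(np.angle(f(S)))/6,abs(f(S)),'tooth->slot',np.degrees(np.angle(-f(T)))/6,abs(f(T)))
    H=np.vstack(H); best=[]
    for deg in range(0,60,2):
        k=np.radians(deg+np.arange(6)*60); m=(H@np.array([np.cos(k),np.sin(k)])).max(1); best.append((np.std(m),deg,np.median(m)))
    print(len(H),sorted(best)[:4])
```

```text
top 193 314 slot -2.3979130312768526 0.5986159593833094 tooth->slot -3.390058418240723 0.5824634445836927
252 [(np.float64(0.0021590386005601735), 56, np.float64(0.01984173912378939)), (np.float64(0.0021618154805299102), 58, np.float64(0.019806123021683213)), (np.float64(0.00217350382912456), 54, np.float64(0.0197803521600083)), (np.float64(0.0021879069178430037), 0, np.float64(0.019789863616251513))]
side 248 279 slot 27.7758101680481 0.031380657072909275 tooth->slot -3.2915750707510867 0.4837258464671218
760 [(np.float64(0.0009201734800072083), 56, np.float64(0.018780360856636823)), (np.float64(0.0009355856274953455), 58, np.float64(0.018776434441847272)), (np.float64(0.0009427590786179813), 54, np.float64(0.01878362167160348)), (np.float64(0.000994913373743611), 0, np.float64(0.018723349007192174))]
```

The hole yaw is about -106° (±3°), the nut slots are at about -3° mod 60, and the hole centre is about 83.7 mm above the bench. The axis is near (0.495,-0.174), with the cameras differing by a few mm. I'll now move above the nut.

send_rows(
  increments=[0,0,-0.0064,1.1,-3.7,0,1,0,0,-0.0064,1.1,-3.7,0,1,0,0,-0.0064,1.1,-3.7,0,1,0,0,-0.0064,1.1,-3.7,0,1,0,0,-0.0064,1.1,-3.7,0,1,0,0,-0.0064,1.1,-3.7,0,1,0,0,-0.0064,1.1,-3.7,0,1,0,0,-0.0064,1.1,-3.7,0,1,0,0,-0.0064,1.1,-3.7,0,1,0,0,-0.0064,1.1,-3.7,0,1,0,0,-0.0064,1.1,-3.7,0,1,0,0,-0.0064,1.1,-3.7,0,1,0,0,-0.0064,1.1,-3.7,0,1,0,0,-0.0064,1.1,-3.7,0,1,0,0,-0.0064,1.1,-3.7,0,1,0,0,-0.0064,1.1,-3.7,0,1,0,0,-0.0064,1.1,-3.7,0,1,0,0,-0.0064,1.1,-3.7,0,1,0,0,-0.0064,1.1,-3.7,0,1,0,0,-0.0064,1.1,-3.7,0,1],
)

```text
time: 3.17
position: [0.4908, -0.1787, 0.2308]
tool_rot: [0.284, 0.959, 0.0, 0.0]
ft_force: [0.9, -0.0, 1.2]
grip_width: 0.0872
grip_force: 0.0
```

send_rows(
  increments=[0,0,0,0.4,0.4,-1.0,1,0,0,0,0,0,-2.5,1,0,0,0,0,0,-3,1,0,0,0,0,0,-3,1,0,0,0,0,0,-3,1,0,0,0,0,0,-2,1,0,0,0,0,0,-1.2,1,0,0,0,0,0,-0.5,1,0,0,0,0,0,0,1,0,0,0,0,0,0,1],
)

```text
time: 4.0
position: [0.495, -0.1727, 0.0689]
tool_rot: [0.284, 0.959, -0.0, 0.0]
ft_force: [-0.1, -0.1, 0.9]
grip_width: 0.087
grip_force: 0.0
```

Run:
```python
from h import *
a=robot.camera('top');b=robot.camera('side')
def cr(c,u,v,w,h,s): return cv2.resize(c['image'][v:v+h,u:u+w,::-1],(w*s,h*s),interpolation=cv2.INTER_CUBIC)
cv2.imwrite('pics/n1.png',np.hstack([cr(a,305,165,66,66,6),cr(b,225,195,66,66,6)]))
o=robot.get_obs();print(o['position'],o['ft_force'],proj(a,o['position']),proj(b,o['position']))
```

```text
[ 0.49538477 -0.17299487  0.06959942] [-0.77530263 -0.24726227  0.24856231] (np.float64(338.8010380293117), np.float64(195.20950735052094)) (np.float64(262.6131988639667), np.float64(242.00307065679164))
```

View pics/n1.png

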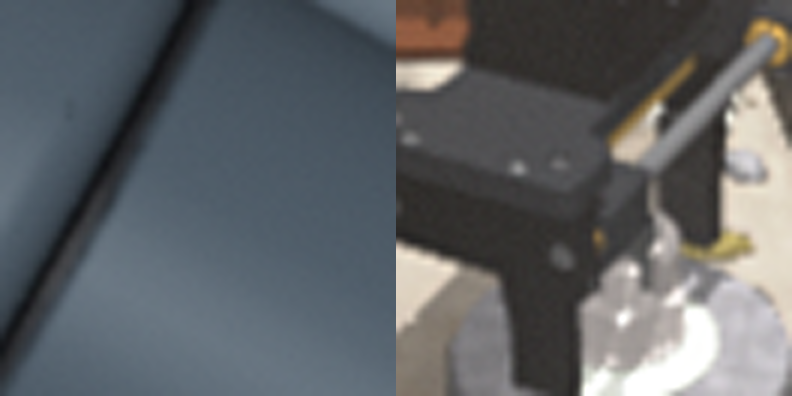

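The side view shows the fingers straddling the nut, clear of the flange. Now closing.

send_rows(
  increments=[0,0,0,0,0,0,0.3,0,0,0,0,0,0,0.3,0,0,0,0,0,0,0.3,0,0,0,0,0,0,0.3,0,0,0,0,0,0,0.3,0,0,0,0,0,0,0.3,0,0,0,0,0,0,0.3,0,0,0,0,0,0,0.3],
  newtons=30,
)

```text
time: 4.77
position: [0.4945, -0.1726, 0.0685]
tool_rot: [0.284, 0.959, 0.0, -0.0]
ft_force: [0.4, -0.2, -0.8]
grip_width: 0.0415
grip_force: 0.0
```

```bash
cat >> h.py <<'E'
def st():
    o=robot.get_obs();q=o['tool_rot'];from scipy.spatial.transform import Rotation as Ro
    R=Ro.from_quat(q).as_matrix()
    print('t%.2f'%o['time'],'p',(1000*np.array(o['position'])).round(1),'yaw_y %.2f'%np.degrees(np.arctan2(R[1,1],R[0,1])),'z',R[:,2].round(3),'F',np.round(o['ft_force'],1),'M',np.round(o['moment'],3),'w %.4f g %.1f'%(o['grip_width'],o['grip_force']),'q6 %.2f'%o['q'][5])
E
python3 -c "from h import *;st()"
```

```text
t4.77 p [ 494.5 -172.6   68.5] yaw_y 57.01 z [-0.  0. -1.] F [ 0.4 -0.2 -0.8] M [-0.05   0.044 -0.034] w 0.0415 g 0.0 q6 -1.54
```

send_rows(
  increments=[0,0,0,0,0,0,0.3,0,0,0,0,0,0,0.3,0,0,0,0,0,0,0.3],
)

```text
time: 5.02
position: [0.4944, -0.1729, 0.0685]
tool_rot: [0.284, 0.959, -0.0, -0.0]
ft_force: [-1.4, -1.9, 0.9]
grip_width: 0.0396
grip_force: 30.0
```

```bash
python3 -c "from h import *;st()"
```

```text
t5.02 p [ 494.4 -172.9   68.5] yaw_y 57.02 z [-0. -0. -1.] F [-1.4 -1.9  0.9] M [-0.356  0.269 -0.065] w 0.0396 g 30.0 q6 -1.54
```

send_rows(
  increments=[0,0,-0.04,0,0,0,0.3,0,0,-0.04,0,0,0,0.3,0,0,-0.04,0,0,0,0.3,0,0,-0.04,0,0,0,0.3,0,0,-0.04,0,0,0,0.3],
)

```text
time: 5.43
position: [0.4945, -0.1728, 0.0685]
tool_rot: [0.379, 0.925, -0.0, -0.0]
ft_force: [-0.9, -1.8, 0.6]
grip_width: 0.04
grip_force: 30.0
```

```bash
python3 -c "from h import *;st()"
```

```text
t5.43 p [ 494.5 -172.8   68.5] yaw_y 45.47 z [-0. -0. -1.] F [-0.9 -1.8  0.6] M [-0.266  0.151  0.077] w 0.0400 g 30.0 q6 -1.34
```

send_rows(
  increments=[0,0,-0.04,0,0,0,0.3,0,0,-0.04,0,0,0,0.3,0,0,-0.04,0,0,0,0.3,0,0,-0.04,0,0,0,0.3],
)

```text
time: 5.77
position: [0.4946, -0.1727, 0.0685]
tool_rot: [0.452, 0.892, -0.0, 0.0]
ft_force: [-1.5, -1.5, -0.4]
grip_width: 0.0393
grip_force: 30.0
```

```bash
python3 -c "from h import *;st()"
```

```text
t5.77 p [ 494.6 -172.7   68.5] yaw_y 36.30 z [-0. -0. -1.] F [-1.5 -1.5 -0.4] M [-0.203  0.123  0.089] w 0.0393 g 30.0 q6 -1.18
```

send_rows(
  increments=[0,0,-0.04,0,0,0,0.3,0,0,-0.04,0,0,0,0.3,0,0,-0.04,0,0,0,0.3,0,0,-0.04,0,0,0,0.3],
)

```text
time: 6.1
position: [0.4947, -0.1727, 0.0686]
tool_rot: [0.522, 0.853, -0.0, 0.0]
ft_force: [-1.2, -1.1, 0.1]
grip_width: 0.0394
grip_force: 30.0
```

```bash
python3 -c "from h import *;st()"
```

```text
t6.10 p [ 494.7 -172.7   68.6] yaw_y 27.13 z [ 0. -0. -1.] F [-1.2 -1.1  0.1] M [-0.204  0.132  0.113] w 0.0394 g 30.0 q6 -1.02
```

send_rows(
  increments=[0,0,-0.04,0,0,0,0.3,0,0,-0.04,0,0,0,0.3,0,0,-0.04,0,0,0,0.3],
)

```text
time: 6.35
position: [0.4948, -0.1726, 0.0686]
tool_rot: [0.572, 0.82, 0.0, 0.0]
ft_force: [-0.8, -0.8, -0.5]
grip_width: 0.04
grip_force: 30.0
```

```bash
python3 -c "from h import *;st()"
```

```text
t6.35 p [ 494.8 -172.6   68.6] yaw_y 20.25 z [ 0. -0. -1.] F [-0.8 -0.8 -0.5] M [-0.203  0.001  0.061] w 0.0400 g 30.0 q6 -0.90
```

send_rows(
  increments=[0,0,-0.04,0,0,0,0.3,0,0,-0.04,0,0,0,0.3,0,0,-0.04,0,0,0,0.3,0,0,-0.04,0,0,0,0.3],
)

```text
time: 6.68
position: [0.4949, -0.1726, 0.0686]
tool_rot: [0.636, 0.772, 0.0, 0.0]
ft_force: [-0.0, 0.0, 0.7]
grip_width: 0.0397
grip_force: 30.0
```

```bash
python3 -c "from h import *;st()"
```

```text
t6.68 p [ 494.9 -172.6   68.6] yaw_y 11.08 z [ 0.001 -0.    -1.   ] F [-0.   0.   0.7] M [-0.124 -0.024  0.093] w 0.0397 g 30.0 q6 -0.74
```

Still free past the first alignment, so the target is one slot further on, at yaw about -46°.

send_rows(
  increments=[0,0,-0.04,0,0,0,0.3,0,0,-0.04,0,0,0,0.3,0,0,-0.04,0,0,0,0.3,0,0,-0.04,0,0,0,0.3,0,0,-0.04,0,0,0,0.3],
)

```text
time: 7.1
position: [0.4951, -0.1726, 0.0686]
tool_rot: [0.709, 0.705, 0.0, 0.0]
ft_force: [0.6, 0.2, -0.3]
grip_width: 0.0398
grip_force: 30.0
```

```bash
python3 -c "from h import *;st()"
```

```text
t7.10 p [ 495.1 -172.6   68.6] yaw_y -0.38 z [ 0.001 -0.    -1.   ] F [ 0.6  0.2 -0.3] M [-0.086 -0.041  0.08 ] w 0.0398 g 30.0 q6 -0.54
```

send_rows(
  increments=[0,0,-0.04,0,0,0,0.3,0,0,-0.04,0,0,0,0.3,0,0,-0.04,0,0,0,0.3,0,0,-0.04,0,0,0,0.3],
)

```text
time: 7.43
position: [0.4952, -0.1726, 0.0686]
tool_rot: [0.763, 0.647, 0.0, 0.001]
ft_force: [0.0, 0.1, 0.1]
grip_width: 0.0398
grip_force: 30.0
```

```bash
python3 -c "from h import *;st()"
```

```text
t7.43 p [ 495.2 -172.6   68.6] yaw_y -9.43 z [ 0.001 -0.001 -1.   ] F [0.  0.1 0.1] M [-0.089 -0.14   0.462] w 0.0398 g 30.0 q6 -0.38
```

send_rows(
  increments=[0,0,-0.04,0,0,0,0.3,0,0,-0.04,0,0,0,0.3,0,0,-0.04,0,0,0,0.3,0,0,-0.04,0,0,0,0.3],
)

```text
time: 7.77
position: [0.4953, -0.1727, 0.0686]
tool_rot: [0.812, 0.584, 0.0, 0.001]
ft_force: [0.8, 0.1, -1.9]
grip_width: 0.0397
grip_force: 30.0
```

```bash
python3 -c "from h import *;st()"
```

```text
t7.77 p [ 495.3 -172.7   68.6] yaw_y -18.59 z [ 0.001 -0.001 -1.   ] F [ 0.8  0.1 -1.9] M [-0.015 -0.151  0.487] w 0.0397 g 30.0 q6 -0.22
```

send_rows(
  increments=[0,0,-0.04,0,0,0,0.3,0,0,-0.04,0,0,0,0.3,0,0,-0.04,0,0,0,0.3,0,0,-0.04,0,0,0,0.3,0,0,-0.04,0,0,0,0.3,0,0,-0.04,0,0,0,0.3,0,0,-0.04,0,0,0,0.3,0,0,-0.04,0,0,0,0.3,0,0,-0.04,0,0,0,0.3,0,0,-0.04,0,0,0,0.3,0,0,-0.04,0,0,0,0.3,0,0,-0.03,0,0,0,0.3,0,0,0,0,0,0,0.3,0,0,0,0,0,0,0.3],
)

```text
time: 8.93
position: [0.4956, -0.1729, 0.0686]
tool_rot: [0.925, 0.379, 0.001, 0.001]
ft_force: [2.4, 0.2, -1.3]
grip_width: 0.0396
grip_force: 30.0
```

```bash
python3 -c "from h import *;st()"
```

```text
t8.93 p [ 495.6 -172.9   68.6] yaw_y -45.48 z [ 0.002 -0.001 -1.   ] F [ 2.4  0.2 -1.3] M [-0.18  -0.342  0.289] w 0.0396 g 30.0 q6 0.24
```

send_rows(
  increments=[0,0,0,0,0,0,1,0,0,0,0,0,0,1,0,0,0,0,0,0,1,0,0,0,0,0,0,1,0,0,0,0,0,0,1,0,0,0,0,0,0,1,0,0,0,0,0,2,1,0,0,0,0,0,3,1,0,0,0,0,0,3,1,0,0,0.05,-0.3,3,2,1,0,0,0.05,-0.5,3.5,0,1,0,0,0.05,-0.5,3.5,0,1,0,0,0.05,-0.5,3.5,0,1,0,0,0.05,-0.5,3.5,0,1,0,0,0.05,-0.5,3.5,0,1,0,0,0.05,-0.5,3.5,0,1,0,0,0.05,-0.5,3.5,0,1,0,0,0.05,-0.5,3.5,0,1],
)

```text
time: 10.43
position: [0.4509, 0.1389, 0.1686]
tool_rot: [0.817, 0.576, -0.0, -0.0]
ft_force: [0.7, 0.0, 0.4]
grip_width: 0.0869
grip_force: 0.0
```

Run:
```python
from h import *
st()
a=robot.camera('top');b=robot.camera('side')
I={n:np.mean([robot.camera(n)['image'].astype(float) for _ in range(5)],0) for n in('top','side')}
def cr(g,u,v,w,h,s): return cv2.resize(g[v:v+h,u:u+w,::-1].astype(np.uint8),(w*s,h*s),interpolation=cv2.INTER_CUBIC)
cv2.imwrite('pics/n2.png',np.hstack([cr(I['top'],324,182,28,28,14),cr(I['side'],248,226,28,28,14)]))
np.savez('pics/avg2.npz',**I)
```

```text
t10.43 p [450.9 138.9 168.6] yaw_y -19.65 z [-0.  0. -1.] F [0.7 0.  0.4] M [-0.088  0.062  0.   ] w 0.0869 g 0.0 q6 0.40
```

View pics/n2.png

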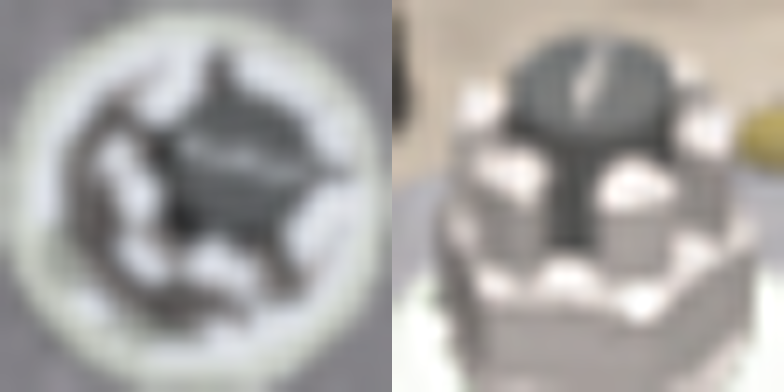

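The nut is now at slot yaw -105.5°. In n2 the right-hand slot (345,172) lines up with the scribed line, and the side view shows its slot at (575,210) under the line's end, so they match. Next I'll measure the slim pin precisely.

Run:
```python
from h import *
a=dict(np.load('pics/top0.npz'));b=dict(np.load('pics/side0.npz'))
for n,c in(('top',a),('side',b)):
    hsv=cv2.cvtColor(c['image'],cv2.COLOR_RGB2HSV)
    v,u=np.mgrid[0:384,0:512]
    d=c['R'].T@np.stack([(u-c['cx'])/c['fx'],(v-c['cy'])/c['fy'],np.ones_like(u,float)]).reshape(3,-1)
    o=-c['R'].T@c['t']; X=(o[:,None]+d*((.034-o[2])/d[2])).T
    m=((hsv[...,1]<90)&(hsv[...,2]>110)).ravel()
    sel=m&(X[:,0]>.415)&(X[:,0]<.475)&(X[:,1]>.10)&(X[:,1]<.208)
    P=X[sel][:,:2]*1000; mu=P.mean(0); w,V=np.linalg.eigh(np.cov(P.T)); D=V[:,1]*np.sign(-V[1,1]); s=(P-mu)@D; nn=np.array([-D[1],D[0]]);t=(P-mu)@nn
    print(n,len(P),'dir',np.degrees(np.arctan2(D[1],D[0])),'s',np.percentile(s,[0,1,99,100]).round(1))
    for k in np.arange(s.min(),s.max(),6):
        g=(s>=k)&(s<k+6); print('   s%.0f t %.1f wid %.1f n%d'%(k,t[g].mean(),np.ptp(t[g]),g.sum()),end='')
    mid=(s.min()+s.max())/2; c0=mu+D*mid; print('\n mid of pin',c0.round(1),'grip centre (23 back):',(c0-23*D).round(1))
```

```text
top 208 dir -99.13609887459995 s [-37.6 -36.8  59.6  76.7]
   s-38 t 9.6 wid 37.3 n31   s-32 t -6.2 wid 58.1 n38   s-26 t -2.7 wid 9.5 n11   s-20 t -2.8 wid 6.9 n9   s-14 t -2.0 wid 7.5 n10   s-8 t -2.1 wid 7.5 n10   s-2 t -0.5 wid 7.5 n11   s4 t -1.4 wid 10.1 n13   s10 t -0.8 wid 9.4 n12   s16 t 0.7 wid 5.2 n7   s22 t 0.4 wid 6.9 n9   s28 t 1.2 wid 7.5 n11   s34 t 0.7 wid 7.2 n8   s40 t 1.3 wid 5.2 n9   s46 t 2.4 wid 5.2 n7   s52 t 2.6 wid 5.2 n8   s58 t 3.4 wid 4.6 n3<stdin>:13: RuntimeWarning: Mean of empty slice.
  ret = ret.dtype.type(ret / rcount)
Traceback (most recent call last):
ValueError: zero-size array to reduction operation maximum which has no identity
```

send_rows(
  increments=[0,0,0.051,-0.18,0.78,-1,0.5,0,0,0.051,-0.18,0.78,-1,0.5,0,0,0.051,-0.18,0.78,-1,0.5,0,0,0.051,-0.18,0.78,-1,0.5,0,0,0.051,-0.18,0.78,-1,0.5,0,0,0,0,0,0,0.5],
)

```text
time: 11.53
position: [0.4412, 0.1766, 0.1171]
tool_rot: [0.738, 0.675, -0.001, -0.001]
ft_force: [-0.5, -0.5, 0.2]
grip_width: 0.0548
grip_force: 0.0
```

```bash
python3 -c "from h import *;st()"
```

```text
t11.53 p [441.2 176.6 117.1] yaw_y -5.09 z [-0.004 -0.    -1.   ] F [-0.5 -0.5  0.2] M [-0.075  0.058 -0.032] w 0.0548 g 0.0 q6 0.23
```

send_rows(
  increments=[0,0,0,0,0.1,-2,0.5,0,0,0,0,0,-2.5,0.5,0,0,0,0,0,-2.5,0.5,0,0,0,0,0,-1.4,0.5,0,0,0,0,0,-0.7,0.5,0,0,0,0,0,0,0.5],
)

```text
time: 12.03
position: [0.4423, 0.1768, 0.0266]
tool_rot: [0.739, 0.674, -0.001, -0.001]
ft_force: [0.6, 0.8, -1.1]
grip_width: 0.0434
grip_force: 0.0
```

```bash
python3 -c "from h import *;st()"
```

```text
t12.03 p [442.3 176.8  26.6] yaw_y -5.25 z [-0.002 -0.    -1.   ] F [ 0.6  0.8 -1.1] M [-0.047  0.015  0.021] w 0.0434 g 0.0 q6 0.24
```

send_rows(
  increments=[0,0,0,0,0,0,0,0,0,0,0,0,0,0,0,0,0,0,0,0,0,0,0,0,0,0,0,0,0,0,0,0,0,0,0,0,0,0,0,0,0,0,0,0,0,0,0,0,0,0,0,0,0,0,0,0],
  newtons=25,
)

```text
time: 12.7
position: [0.4421, 0.1774, 0.0279]
tool_rot: [0.738, 0.675, -0.0, -0.0]
ft_force: [-1.2, 0.6, 4.4]
grip_width: 0.011
grip_force: 25.0
```

```bash
python3 -c "from h import *;st()"
```

```text
t12.70 p [442.1 177.4  27.9] yaw_y -5.16 z [-0.001  0.    -1.   ] F [-1.2  0.6  4.4] M [-0.035  0.335 -0.014] w 0.0110 g 25.0 q6 0.24
```

send_rows(
  increments=[0,0,0,0,0,0.5,0,0,0,0,0,0,1.5,0,0,0,0,0,0,3,0,0,0,0,0,0,3,0,0,0,0,0,0,2,0,0,0,0,0,0,0,0],
)

```text
time: 13.2
position: [0.4455, 0.1779, 0.1313]
tool_rot: [0.738, 0.675, 0.004, 0.003]
ft_force: [0.2, -0.4, -1.1]
grip_width: 0.0111
grip_force: 25.0
```

Run:
```python
from h import *
st()
a=dict(np.load('pics/top0.npz'));b=dict(np.load('pics/side0.npz'))
W=[]
for c in(a,b):
    v,u=np.mgrid[0:384,0:512]; z=c['range_z']
    P=(np.stack([(u-c['cx'])/c['fx']*z,(v-c['cy'])/c['fy']*z,z],-1)-c['t'])@c['R']; W.append(P[z>0])
W=np.vstack(W)
for y in np.arange(-.21,.03,.02):
    print('y%.2f'%y,[int(1000*s[:,2].max()) if len(s:=W[(abs(W[:,0]-x)<.005)&(abs(W[:,1]-y)<.012)&(W[:,2]<.45)]) else -1 for x in np.arange(.575,.67,.01)])
```

```text
t13.20 p [445.5 177.9 131.3] yaw_y -5.14 z [ 0.009  0.001 -1.   ] F [ 0.2 -0.4 -1.1] M [-0.065 -0.012  0.013] w 0.0111 g 25.0 q6 0.24
y-0.21 [5, 3, 14, 24, 26, 39, 124, 157, 189, 211]
y-0.19 [8, 4, 14, 24, 24, 40, 120, 159, 189, 213]
y-0.17 [7, 9, 14, 25, 25, 96, 133, 162, 195, 213]
y-0.15 [10, 9, 15, 23, 28, 99, 140, 168, 198, 219]
y-0.13 [7, 11, 16, 24, 93, 99, 143, 171, 200, 224]
y-0.11 [4, 14, 20, 82, 93, 104, 147, 178, 206, 229]
y-0.09 [4, 13, 21, 92, 93, 109, 151, 179, 208, 231]
y-0.07 [5, 12, 23, 69, 91, 116, 150, 179, 210, 233]
y-0.05 [5, 14, 25, 25, 41, 128, 143, 174, 217, 234]
y-0.03 [9, 16, 25, 26, 44, 129, 144, 176, 221, 233]
y-0.01 [10, 16, 25, 25, 36, 115, 145, 170, 206, 230]
y0.01 [12, 16, 24, 25, 32, 43, 133, 162, 188, 219]
```

send_rows(
  increments=[0,0,-0.019,0.78,-2.62,0,0,0,0,-0.019,0.78,-2.62,0,0,0,0,-0.019,0.78,-2.62,0,0,0,0,-0.019,0.78,-2.62,0,0,0,0,-0.019,0.78,-2.62,0,0,0,0,-0.019,0.78,-2.62,0,0,0,0,-0.019,0.78,-2.62,0,0,0,0,-0.019,0.78,-2.62,0,0,0,0,-0.019,0.78,-2.62,0,0,0,0,-0.019,0.78,-2.62,0,0,0,0,0,0,0,-1,0,0,0,0,0,0,-1,0,0,0,0,0,0,0,0,0,0,0,0,0,0,0,0,0,0,0,0,0,0],
)

```text
time: 14.45
position: [0.5197, -0.0833, 0.107]
tool_rot: [0.798, 0.602, -0.001, -0.001]
ft_force: [-0.6, 0.5, -0.2]
grip_width: 0.011
grip_force: 25.0
```

Run:
```python
from h import *
st()
a=robot.camera('top');b=robot.camera('side');st()
def cr(c,u,v,w,h,s): return cv2.resize(c['image'][v:v+h,u:u+w,::-1],(w*s,h*s),interpolation=cv2.INTER_CUBIC)
np.savez('pics/p1b.npz',**b)
cv2.imwrite('pics/p1.png',cr(b,225,170,80,80,7))
```

```text
t14.45 p [519.7 -83.3 107. ] yaw_y -15.96 z [-0.002  0.001 -1.   ] F [-0.6  0.5 -0.2] M [-0.089  0.062  0.041] w 0.0110 g 25.0 q6 -0.09
t14.55 p [520.4 -83.6 107.7] yaw_y -15.95 z [-0.  0. -1.] F [ 0.4 -0.2  0.2] M [-0.051  0.088 -0.08 ] w 0.0112 g 25.0 q6 -0.09
```

View pics/p1.png

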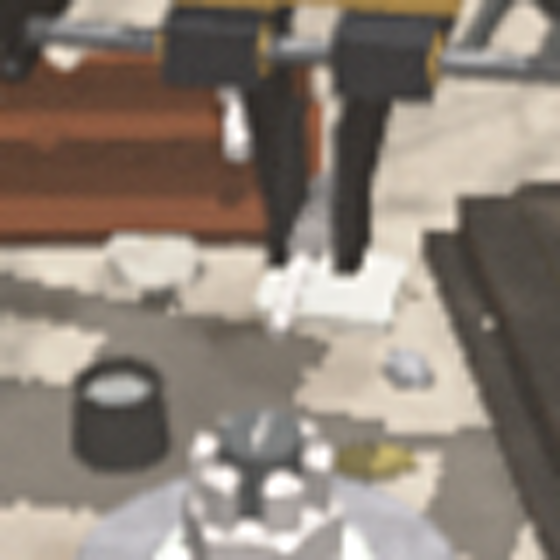

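p1 shows the pin held level between the fingers, with its tip near crop (277,322) in line with the scribed line at (262,430). I'll compare the tip with its expected projection and range.

Run:
```python
from h import *
b=dict(np.load('pics/p1b.npz'))
bias=np.array([-.0022,-.0045,-.0012])
d=np.array([-.2756,-.9613,0]);g=np.array([.5204,-.0836,.1138])
for s in(20,30,43,55,66): print(s,np.round(proj(b,g+s*d+bias),1))
for v in range(204,219):
    print(v,[tuple((1000*(px(b,u,v)-bias)).round(0).astype(int)) if px(b,u,v)[2]>.08 else 0 for u in range(261,271)])
```

```text
20 [359.8 -40.2]
30 [358.3 -36.1]
43 [357.4 -33.6]
55 [356.9 -32.4]
66 [356.7 -31.7]
204 [0, 0, (np.int64(505), np.int64(-89), np.int64(111)), (np.int64(508), np.int64(-86), np.int64(109)), (np.int64(510), np.int64(-88), np.int64(110)), (np.int64(511), np.int64(-99), np.int64(117)), (np.int64(513), np.int64(-101), np.int64(118)), (np.int64(515), np.int64(-99), np.int64(117)), (np.int64(517), np.int64(-99), np.int64(116)), (np.int64(519), np.int64(-103), np.int64(118))]
205 [0, 0, (np.int64(505), np.int64(-88), np.int64(108)), (np.int64(507), np.int64(-90), np.int64(109)), (np.int64(510), np.int64(-87), np.int64(107)), (np.int64(511), np.int64(-100), np.int64(115)), (np.int64(513), np.int64(-102), np.int64(116)), (np.int64(515), np.int64(-105), np.int64(117)), (np.int64(517), np.int64(-102), np.int64(115)), (np.int64(519), np.int64(-101), np.int64(115))]
206 [0, 0, (np.int64(505), np.int64(-90), np.int64(107)), (np.int64(507), np.int64(-90), np.int64(107)), (np.int64(510), np.int64(-88), np.int64(105)), (np.int64(511), np.int64(-100), np.int64(112)), (np.int64(512), np.int64(-107), np
[... 1896 characters left out ...]
16)), (np.int64(508), np.int64(-136), np.int64(115)), 0, 0, 0, 0]
215 [0, 0, (np.int64(501), np.int64(-140), np.int64(115)), (np.int64(503), np.int64(-142), np.int64(117)), (np.int64(505), np.int64(-142), np.int64(117)), (np.int64(507), np.int64(-137), np.int64(113)), 0, 0, 0, 0]
216 [0, 0, (np.int64(501), np.int64(-143), np.int64(115)), (np.int64(503), np.int64(-145), np.int64(116)), (np.int64(505), np.int64(-142), np.int64(114)), 0, 0, 0, 0, 0]
217 [0, 0, (np.int64(501), np.int64(-144), np.int64(114)), (np.int64(503), np.int64(-144), np.int64(113)), (np.int64(505), np.int64(-144), np.int64(113)), 0, 0, 0, 0, 0]
218 [0, 0, 0, (np.int64(503), np.int64(-142), np.int64(109)), 0, 0, 0, 0, 0, 0]
```

The pin is level and on the hole line, about 29.5 mm above the hole. I'll lower it and bring the tip into the slot.

send_rows(
  increments=[0,0,0,0.04,0,-0.75,0,0,0,0,0,0,-1,0,0,0,0,0,0,-0.8,0,0,0,0,0,0,-0.4,0,0,0,0,0,0,0,0,0,0,0,0,0,0,0,0,0,0,-0.055,-0.192,0,0,0,0,0,-0.055,-0.192,0,0,0,0,0,-0.055,-0.192,0,0,0,0,0,-0.055,-0.192,0,0,0,0,0,-0.055,-0.192,0,0,0,0,0,-0.055,-0.192,0,0,0,0,0,0,0,0,0],
)

```text
time: 15.63
position: [0.5177, -0.0966, 0.0782]
tool_rot: [0.799, 0.601, 0.0, 0.0]
ft_force: [0.1, -0.3, 0.3]
grip_width: 0.011
grip_force: 25.0
```

```bash
cat >> h.py <<'E'
def dd():
    o=robot.get_obs();p=np.array(o['position'])-[.4953,-.1727,0];F=np.array(o['ft_force'])
    print('D %.1f lat %.1f z %.1f'%(1e3*(p[:2]@[.2756,.9613]),1e3*(p[:2]@[.9613,-.2756]),1e3*p[2]),'Fout %.1f Flat %.1f Fz %.1f'%(F[:2]@[.2756,.9613],F[:2]@[.9613,-.2756],F[2]))
    st()
E
python3 -c "from h import *;dd()"
```

```text
D 79.3 lat 0.5 z 78.2 Fout -0.3 Flat 0.2 Fz 0.3
t15.63 p [517.7 -96.6  78.2] yaw_y -16.07 z [ 0. -0. -1.] F [ 0.1 -0.3  0.3] M [-0.142  0.079  0.021] w 0.0110 g 25.0 q6 -0.12
```

send_rows(
  increments=[0,0,0,-0.05,-0.08,0,0,0,0,0,-0.028,-0.096,0,0,0,0,0,-0.028,-0.096,0,0,0,0,0,0,0,0,0],
)

```text
time: 15.97
position: [0.5166, -0.099, 0.0781]
tool_rot: [0.799, 0.601, 0.0, 0.0]
ft_force: [0.3, 0.6, -0.3]
grip_width: 0.0114
grip_force: 25.0
```

```bash
python3 -c "from h import *;dd()"
```

```text
D 76.7 lat 0.2 z 78.1 Fout 0.6 Flat 0.1 Fz -0.3
t15.97 p [516.6 -99.   78.1] yaw_y -16.05 z [ 0. -0. -1.] F [ 0.3  0.6 -0.3] M [-0.062  0.108 -0.001] w 0.0114 g 25.0 q6 -0.12
```

send_rows(
  increments=[0,0,0,-0.028,-0.096,0,0,0,0,0,-0.028,-0.096,0,0,0,0,0,0,0,0,0],
)

```text
time: 16.22
position: [0.516, -0.1009, 0.078]
tool_rot: [0.799, 0.601, -0.0, 0.0]
ft_force: [-0.3, -0.4, -0.6]
grip_width: 0.0112
grip_force: 25.0
```

```bash
python3 -c "from h import *;dd()"
```

```text
D 74.7 lat 0.2 z 78.0 Fout -0.4 Flat -0.1 Fz -0.6
t16.22 p [ 516.  -100.9   78. ] yaw_y -16.05 z [ 0. -0. -1.] F [-0.3 -0.4 -0.6] M [-0.072  0.136 -0.015] w 0.0112 g 25.0 q6 -0.13
```

send_rows(
  increments=[0,0,0,-0.028,-0.096,0,0,0,0,0,-0.028,-0.096,0,0,0,0,0,-0.028,-0.096,0,0,0,0,0,0,0,0,0],
)

```text
time: 16.55
position: [0.5152, -0.1039, 0.0781]
tool_rot: [0.799, 0.601, -0.0, 0.0]
ft_force: [0.8, -0.2, -1.1]
grip_width: 0.0111
grip_force: 25.0
```

```bash
python3 -c "from h import *;dd()"
```

```text
D 71.7 lat 0.2 z 78.1 Fout 0.1 Flat 0.8 Fz -1.1
t16.55 p [ 515.2 -103.9   78.1] yaw_y -16.05 z [ 0. -0. -1.] F [ 0.8 -0.2 -1.1] M [-0.08   0.031  0.016] w 0.0111 g 25.0 q6 -0.13
```

send_rows(
  increments=[0,0,0,-0.028,-0.096,0,0,0,0,0,-0.028,-0.096,0,0,0,0,0,-0.028,-0.096,0,0,0,0,0,0,0,0,0],
)

```text
time: 16.88
position: [0.5143, -0.1067, 0.078]
tool_rot: [0.799, 0.601, -0.0, 0.0]
ft_force: [-0.1, -0.9, 0.3]
grip_width: 0.0114
grip_force: 25.0
```

```bash
python3 -c "from h import *;dd()"
```

```text
D 68.7 lat 0.1 z 78.0 Fout -0.9 Flat 0.1 Fz 0.3
t16.88 p [ 514.3 -106.7   78. ] yaw_y -16.05 z [ 0. -0. -1.] F [-0.1 -0.9  0.3] M [-0.067  0.07  -0.022] w 0.0114 g 25.0 q6 -0.14
```

The tip is inside the bore with no force showing. Continuing.

send_rows(
  increments=[0,0,0,-0.042,-0.144,0,0,0,0,0,-0.042,-0.144,0,0,0,0,0,-0.042,-0.144,0,0,0,0,0,-0.042,-0.144,0,0,0,0,0,0,0,0,0],
)

```text
time: 17.3
position: [0.5127, -0.1127, 0.078]
tool_rot: [0.799, 0.601, -0.0, 0.0]
ft_force: [0.5, -0.0, -0.1]
grip_width: 0.0112
grip_force: 25.0
```

```bash
python3 -c "from h import *;dd()"
```

```text
D 62.5 lat 0.1 z 78.0 Fout 0.1 Flat 0.5 Fz -0.1
t17.30 p [ 512.7 -112.7   78. ] yaw_y -16.06 z [ 0. -0. -1.] F [ 0.5 -0.  -0.1] M [-0.091  0.071  0.019] w 0.0112 g 25.0 q6 -0.15
```

send_rows(
  increments=[0,0,0,-0.042,-0.144,0,0,0,0,0,-0.042,-0.144,0,0,0,0,0,-0.042,-0.144,0,0,0,0,0,-0.042,-0.144,0,0,0,0,0,0,0,0,0],
)

```text
time: 17.72
position: [0.511, -0.1184, 0.0781]
tool_rot: [0.799, 0.601, 0.0, 0.0]
ft_force: [0.2, 0.4, -0.3]
grip_width: 0.0109
grip_force: 25.0
```

```bash
python3 -c "from h import *;dd()"
```

```text
D 56.5 lat 0.1 z 78.1 Fout 0.5 Flat 0.1 Fz -0.3
t17.72 p [ 511.  -118.4   78.1] yaw_y -16.06 z [ 0. -0. -1.] F [ 0.2  0.4 -0.3] M [-0.033  0.052 -0.057] w 0.0109 g 25.0 q6 -0.16
```

send_rows(
  increments=[0,0,0,-0.042,-0.144,0,0,0,0,0,-0.042,-0.144,0,0,0,0,0,-0.042,-0.144,0,0,0,0,0,-0.042,-0.144,0,0,0,0,0,0,0,0,0],
)

```text
time: 18.13
position: [0.5093, -0.1241, 0.0781]
tool_rot: [0.799, 0.601, -0.0, 0.0]
ft_force: [-0.3, 0.1, -0.2]
grip_width: 0.011
grip_force: 25.0
```

```bash
python3 -c "from h import *;dd()"
```

```text
D 50.6 lat 0.1 z 78.1 Fout 0.1 Flat -0.3 Fz -0.2
t18.13 p [ 509.3 -124.1   78.1] yaw_y -16.06 z [ 0. -0. -1.] F [-0.3  0.1 -0.2] M [-0.096  0.096 -0.019] w 0.0110 g 25.0 q6 -0.17
```

send_rows(
  increments=[0,0,0,-0.042,-0.144,0,0,0,0,0,-0.042,-0.144,0,0,0,0,0,-0.042,-0.144,0,0,0,0,0,-0.042,-0.144,0,0,0,0,0,-0.042,-0.144,0,0,0,0,0,0,0,0,0],
)

```text
time: 18.63
position: [0.5072, -0.1314, 0.078]
tool_rot: [0.799, 0.601, -0.0, 0.0]
ft_force: [0.3, -0.2, -1.1]
grip_width: 0.011
grip_force: 25.0
```

```bash
python3 -c "from h import *;dd()"
```

```text
D 43.0 lat 0.0 z 78.0 Fout -0.1 Flat 0.3 Fz -1.1
t18.63 p [ 507.2 -131.4   78. ] yaw_y -16.06 z [ 0. -0. -1.] F [ 0.3 -0.2 -1.1] M [-0.062  0.071 -0.064] w 0.0110 g 25.0 q6 -0.19
```

send_rows(
  increments=[0,0,0,-0.028,-0.096,0,0,0,0,0,-0.028,-0.096,0,0,0,0,0,0,0,0,0],
)

```text
time: 18.88
position: [0.5066, -0.1331, 0.078]
tool_rot: [0.799, 0.601, -0.0, -0.0]
ft_force: [-0.6, 0.7, -0.7]
grip_width: 0.0113
grip_force: 25.0
```

```bash
python3 -c "from h import *;dd()"
```

```text
D 41.2 lat -0.0 z 78.0 Fout 0.5 Flat -0.8 Fz -0.7
t18.88 p [ 506.6 -133.1   78. ] yaw_y -16.05 z [-0. -0. -1.] F [-0.6  0.7 -0.7] M [-0.091  0.037  0.011] w 0.0113 g 25.0 q6 -0.19
```

send_rows(
  increments=[0,0,0,-0.028,-0.096,0,0,0,0,0,0,0,0,0],
)

```text
time: 19.05
position: [0.5064, -0.134, 0.0781]
tool_rot: [0.799, 0.602, 0.0, 0.0]
ft_force: [0.1, 0.3, 0.5]
grip_width: 0.011
grip_force: 25.0
```

```bash
python3 -c "from h import *;dd()"
```

```text
D 40.3 lat -0.0 z 78.1 Fout 0.3 Flat 0.1 Fz 0.5
t19.05 p [ 506.4 -134.    78.1] yaw_y -16.04 z [ 0. -0. -1.] F [0.1 0.3 0.5] M [-0.136  0.091  0.011] w 0.0110 g 25.0 q6 -0.19
```

send_rows(
  increments=[0,0,0,-0.028,-0.096,0,0,0,0,0,0,0,0,0],
)

```text
time: 19.22
position: [0.5061, -0.135, 0.0781]
tool_rot: [0.799, 0.602, -0.0, 0.0]
ft_force: [0.2, -0.0, 0.1]
grip_width: 0.0114
grip_force: 25.0
```

```bash
python3 -c "from h import *;dd()"
```

```text
D 39.2 lat 0.0 z 78.1 Fout 0.0 Flat 0.2 Fz 0.1
t19.22 p [ 506.1 -135.    78.1] yaw_y -16.04 z [ 0. -0. -1.] F [ 0.2 -0.   0.1] M [-0.16   0.066 -0.014] w 0.0114 g 25.0 q6 -0.19
```

send_rows(
  increments=[0,0,0,-0.028,-0.096,0,0,0,0,0,0,0,0,0],
)

```text
time: 19.38
position: [0.5058, -0.1359, 0.078]
tool_rot: [0.799, 0.601, -0.0, 0.0]
ft_force: [-0.6, 0.8, -0.7]
grip_width: 0.0111
grip_force: 25.0
```

```bash
python3 -c "from h import *;dd()"
```

```text
D 38.2 lat -0.0 z 78.0 Fout 0.6 Flat -0.8 Fz -0.7
t19.38 p [ 505.8 -135.9   78. ] yaw_y -16.05 z [-0. -0. -1.] F [-0.6  0.8 -0.7] M [-0.074  0.048 -0.055] w 0.0111 g 25.0 q6 -0.20
```

send_rows(
  increments=[0,0,0,-0.02,-0.07,0,0,0,0,0,0,0,0,0],
)

```text
time: 19.55
position: [0.5057, -0.1363, 0.078]
tool_rot: [0.799, 0.601, 0.0, -0.0]
ft_force: [1.1, 2.1, -0.4]
grip_width: 0.011
grip_force: 25.0
```

Run:
```python
from h import *
dd()
a=robot.camera('top');b=robot.camera('side')
cv2.imwrite('pics/p2.png',cv2.resize(b['image'][185:255,220:300,::-1],None,fx=7,fy=7,interpolation=cv2.INTER_CUBIC))
```

```text
D 37.9 lat -0.1 z 78.0 Fout 2.3 Flat 0.5 Fz -0.4
t19.55 p [ 505.7 -136.3   78. ] yaw_y -16.07 z [ 0.     0.001 -1.   ] F [ 1.1  2.1 -0.4] M [ 0.186 -0.03  -0.054] w 0.0110 g 25.0 q6 -0.20
```

View pics/p2.png

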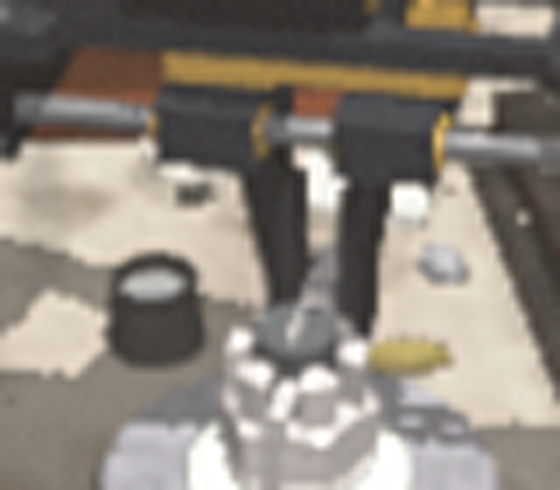

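Contact (2.3 N) shows the shoulder is home, and p2 shows the tip emerging through the near slot at (275,440). Now I'll release and retreat.

send_rows(
  increments=[0,0,0,0,0,0,0.5,0,0,0,0,0,0,0.5,0,0,0,0,0,0,0.5,0,0,0,0,0,0,0.5,0,0,0,0,0,0,0.5,0,0,0,0,0,0,0.5,0,0,0,0,0,2,0.5,0,0,0,0,0,3,0.5,0,0,0,0,0,3,0.5,0,0,0,0,0,3,0.5,0,0,0,-1,3,1,0.5,0,0,0,-1,3.5,0,0.5,0,0,0,-1,3.5,0,0.5,0,0,0,-1,3.5,0,0.5,0,0,0,-1,3.5,0,0.5,0,0,0,0,0,0,0.5],
)

```text
time: 20.98
position: [0.4514, 0.0386, 0.1978]
tool_rot: [0.797, 0.604, -0.001, -0.003]
ft_force: [-1.0, -1.1, -0.5]
grip_width: 0.0437
grip_force: 0.0
```

Run:
```python
from h import *
st()
a=robot.camera('top');b=robot.camera('side')
np.savez('pics/p3.npz',**b)
def cr(c,u,v,w,h,s): return cv2.resize(c['image'][v:v+h,u:u+w,::-1],(w*s,h*s),interpolation=cv2.INTER_CUBIC)
cv2.imwrite('pics/p3.png',np.hstack([cr(a,312,162,50,55,8),cr(b,240,215,50,55,8)]))
```

```text
t20.98 p [451.4  38.6 197.8] yaw_y -15.75 z [-0.005  0.003 -1.   ] F [-1.  -1.1 -0.5] M [-0.086  0.06  -0.016] w 0.0437 g 0.0 q6 0.11
```

View pics/p3.png

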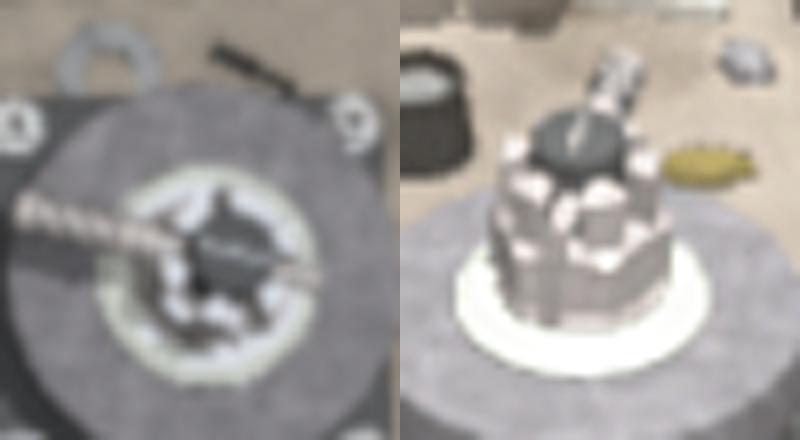

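p3 shows the pin released and lying through slot and spindle, with its back end at crop (15,207) and tip at (320,278). I'll check those distances, and hand in if they hold.

Run:
```python
from h import *
c=robot.camera('top')
A=np.array([.4961,-.1724]);r=[]
for u,v in((15,207),(320,278)):
    p=px(c,312+u/8-.5,162+v/8-.5,.0837); r.append(np.hypot(*(p[:2]-A))*1000); print(p.round(4),r[-1])
if abs(r[0]-60)<4 and abs(r[1]-26)<4: print(robot.hand_in())
```

```text
[ 0.5126 -0.1155  0.0837] 59.28271109145145
[ 0.4904 -0.1984  0.0837] 26.64985150272127
the job is handed in; nothing more can be done
None
```

The job is handed in, though no verdict came back: the castle nut was tightened to the next slot in line with the cross hole, and the slim pin is through slot and spindle with its shoulder home and released. The stouter pin was left in the rack.

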